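# Hold the exposure lamp's shutter open on a tray of samples

## Robot

A 7-joint arm with a two-finger parallel gripper is mounted at the origin on a cart in front of the work surface, level with it; the furniture and walls round the work are solid. World frame = base frame: x ahead of the robot, y to its left, z up, the work surface at z = 0. Lengths are in m, angles in rad, forces in N, time in s.
With the tool pointing down it reaches from about 0.35 to 0.9 m from the base axis. Payload 8.1 kg.
Tool frame: the origin (TCP) lies at the very end of the fingers, on their centre line; the grasp point (between the pads) lies 19 mm behind it; z points along the fingers, y is the line along which they close (so a half turn about z gives the same grasp; the last joint's range is limited). The gripper opens to 92 mm and grips with 3 to 60 N. Pads are 19 mm wide; open, the fingers measure 130 mm over their backs; the gripper's body (75 mm by 190 mm) begins 47 mm behind the grasp point.
Start: joints at [-1.402, 0.434, 0.025, 1.573, -0.012, 1.134, -0.075], TCP at [0.168, 0.602, 0.227] pointing down, gripper open.
Joint ranges: [-2.62, 2.62], [-0.44, 2.09], [-1.27, 1.32], [0.08, 2.57], [-1.32, 4.46], [0.12, 2], [-2.74, 2.74]. Speed limits (rad/s): [2.22, 2.22, 3.01, 3.01, 3.14, 3.14, 3.14].

## Interface

Orientations are given as a rotation vector (axis times angle).
In Python, from cell import arm gives the robot as it stands.
- The arm moves only by the tool jog_arm, never from a script. Its argument "rows" is a list of rows, each a list of 3 entries, a list of its own where there are three numbers: the shift along the world's x, y, z in cm, then the turn, a rotation vector about the world's x, y, z in degrees, then the opening, from 0 (shut) to 1 (fully open). A call has 1 to 8 rows; each row is the pose to reach, as a shift and turn from the pose commanded when the call began; what a row does not reach only later rows make up. A row lasts 1/8 s, in which the tool goes at most 62.5 mm and 10.7 degrees, less where a joint would pass 70% of its speed; a pose out of reach is approached as far as the arm can. A call with a gripper value outside its range is refused whole. The fingers move at their own pace and stop on an object; "newtons" is the grip in N (left out, the last holds). Time passes only in rows, so rows that repeat a pose let the fingers close. It gives the time, the measured TCP pose, the force, the opening and the grip force at its end, in the units of the state.
- arm.observe(): the state, without advancing time (a new reading comes with each control period).
- arm.get_image(name): name is "scene" or "top" or "wrist"; returns a dict with "img" (480x640x3 uint8, red, green, blue), "depth" (480x640 float32, m along the optical axis (not along the pixel's ray), 0 where there is no reading), "fx", "fy", "cx", "cy" (pixels), "dist_coeffs" ([k1, k2, p1, p2, k3] as OpenCV has them; the pictures are not rectified), "rvec" (rotation vector, rad) and "tvec" (3), from world to camera coordinates, as OpenCV has them; the wrist camera has in their place "mount" (4x4, takes a point from camera to tool coordinates, whose origin is the TCP and whose axes are the flange's). Camera axes: x right, y down, z forward; pixel columns grow to the right and rows downward; lengths in m; the calibration is good to about 2 mm. A picture is of the moment at which its call begins: read the wrist's pose just before it.
- arm.sign_off(): hands the job in; it is judged then, once.
The state is a dict: "clock": time; "joints": joint angles; "dq": joint speeds; "joint_efforts": joint torques, N m; "position": TCP position; "ee_rot": TCP orientation; "force": force on the tool from outside, world axes, zero at the start; "ft_torque": the same for the moment, N m; "width": opening from 0.0 (shut) to 1.0 (fully open); "gripper_force": force on a finger pad.
Only numpy, scipy, OpenCV 4.12 (cv2) and the standard library are available. Lean on these libraries where they do the work, as an engineer would, in place of code of your own. Each camera call takes 0.05 s, during which the arm holds its last target. There are 200 camera calls.

## Task

Push the yellow vial tray along the bench, without lifting it, until it stands entirely on the round white spot beside the exposure lamp. Then pull the lamp's red spring-return shutter grip out until its orange pointer is level with the green clip, not on to the end stop, and keep it there: finish while still holding the grip at the mark, because the spring shuts it when let go. Leave the glassware, crucible and bottle around it alone.

Things in the scene. Friction and masses are not known exactly. Their poses are not given: they have to be found in the camera images.
- sample_tray: Loose open yellow tray, 42 (own x) x 78 (own y) x 22 mm high, walls 2 mm, 0.13 to 0.25 kg in all; three capped vials stand fixed in grey foam in it in a row along own y (tops about 53 mm above the bench). Origin: centre of its underside, own z up.
- spot (a point): Centre, at bench height, of the round white spot with a blue rim (110 mm in diameter, flat print, no edge to catch on) on the bench to the left of the lamp. It moves with the lamp; which way the tray is turned on it is free. The tray is entirely on it if its centre is within about 11 mm of this point.
- lamp_unit: Exposure lamp fixed to the bench: white housing, blue top, 126 (own x) x 136 (own y) x 66 mm high. Origin: centre of its underside; own -x faces the robot side, own +y points to the white spot (145 mm from the origin; amber window on that face). From its -y face an aluminium scale shelf, 56 mm wide (own x) and 30 mm high, runs out along own -y to 194 mm from the origin; the shutter slide runs on it along own -y.
- shutter_grip (a point): Point to grasp on the red upright grip of the shutter slide, 66 mm above the bench. The grip is 22 mm (lamp x) x 16 mm (lamp y), from 41 to 85 mm above the bench; shut, it stands with its centre 100 mm from the lamp's origin along the lamp's -y, 27 mm clear of the housing. Pulling it out means moving it along the lamp's -y. Its axes are the lamp's.
- shutter_pointer (a point): Tip of the orange pointer on the near (-x) side of the slide, 36 mm above the bench, 22 mm from the grip's centre plane. It moves with the grip and is level with the grip's centre along the lamp's y.
- shutter (a joint): How far the shutter slide is pulled out, in m: 0 shut, 0.08 at the end stop. A spring pulls it shut, 90 N/m with 4 N already at 0, so about 8 N at the mark; friction 0.4 N.
- mark_clip: Green clip fixed on the near edge of the scale shelf, 10 mm wide along the slide: the mark. Origin: its middle, on the shelf's top, 30 mm above the bench; its axes are the lamp's. It is set 35 to 55 mm out from the shut pointer, measured along the lamp's -y, and 1.5 mm off the pointer's tip in lamp x.
- beaker: Bystander: loose 100 ml glass beaker, 53 x 58 x 68 mm, origin centre of underside.
- porcelain_crucible: Bystander: loose white crucible, 43 mm across, 34 mm high, origin centre of underside.
- flask: Bystander: loose conical flask, 82 mm across, 128 mm high, origin centre of underside.
- white_bottle: Bystander: loose white bottle with a blue screw cap, 66 mm across, 121 mm high, origin centre of underside.

How it is judged:
On the way, in this order (a step that is already met when the one before it is completed fails the run):
1. the tray stands at rest on the white spot, the shutter still shut (horizontal distance between sample_tray and spot below 0.02 m and linear speed of sample_tray below 0.02 m/s and value of joint shutter below 0.01 m), for 0.2 s.
2. the fingers hold the shutter at the mark for 1.5 s (y of shutter_pointer in the frame of mark_clip between -0.006 and 0.006 m and contact force between shutter and the fingers above 1 N), for 1.5 s.
At the end, for the whole second after the job is handed in: The tray stands flat and still on the bench with its centre within 20 mm of the spot's centre, and the fingers still hold the shutter grip, still, with the pointer within 6 mm of the middle of the green clip along the slide (all of step 2 and horizontal distance between sample_tray and spot below 0.02 m and height (world z) of sample_tray below 0.005 m and angle between sample_tray's own z axis and vertical below 0.1 rad and linear speed of sample_tray below 0.02 m/s and velocity of joint shutter between -0.01 and 0.01 m/s); the arm keeps its last pose, push and grip.
It fails at once if the tray is lifted or tipped (height (world z) of sample_tray above 0.015 m or angle between sample_tray's own z axis and vertical above 0.35 rad).
It fails at once if the shutter is pulled on to its end stop (value of joint shutter above 0.077 m).
It fails at once if a bystander is moved (distance of any of beaker, porcelain_crucible, flask, white_bottle from where it was at the start of the episode above 0.02 m).
It also fails if it takes over 64 s, if anything falls off the work surface, if the arm or the gripper's body presses on something with over 40 N, if the wrist force passes 120 N, or if a joint passes its speed limit or range.

## Working session

There is one attempt and no reset: what is moved stays moved. The work goes in short steps, Python scripts to look and compute and a tool call to move; the robot and the scene stay as the last step left them, time stands still between calls to the robot, and variables do not carry over. Pictures are saved under pics/ and viewed, at most 10 in all, crops included, and the job is handed in when it is done.

Besides the shell and the picture viewer there is one more tool, called after "Emit:" by a JSON object that holds its "method" and its "body". jog_arm: Moves the arm, as the interface text tells. Its arguments: {"type":"object","properties":{"rows":{"type":"array","items":{"type":"array"}},"newtons":{"type":"number"}},"required":["rows"]}

```bash
mkdir -p pics; cat > h.py <<'E'
import numpy as np, cv2
from cell import arm
def grab(n,fn=None):
    s=arm.observe(); d=arm.get_image(n)
    if fn: cv2.imwrite('pics/'+fn,d['img'][:,:,::-1])
    K=np.array([[d['fx'],0,d['cx']],[0,d['fy'],d['cy']],[0,0,1.]]);D=np.array(d['dist_coeffs'])
    if 'rvec' in d:
        R=cv2.Rodrigues(np.array(d['rvec'],float))[0];t=np.array(d['tvec'],float).ravel()
        Rw=R.T;tw=-R.T@t
    else:
        T=np.eye(4);T[:3,:3]=cv2.Rodrigues(np.array(s['ee_rot'],float))[0];T[:3,3]=s['position']
        M=T@np.array(d['mount']);Rw=M[:3,:3];tw=M[:3,3]
    uv=np.stack(np.meshgrid(np.arange(640.),np.arange(480.)),-1).reshape(-1,1,2)
    n2=cv2.undistortPoints(uv,K,D).reshape(480,640,2)
    ray=np.concatenate([n2,np.ones((480,640,1))],-1)
    P=(ray*d['depth'][...,None])@Rw.T+tw
    P[d['depth']==0]=np.nan
    def onz(u,v,z):
        r=Rw@ray[int(v),int(u)];return tw+r*(z-tw[2])/r[2]
    return d,P,ray@Rw.T,tw,onz
E
python3 - <<'E'
from h import *
d,P,_,_,_=grab('top','top1.png');d,P2,_,_,_=grab('scene','sc1.png')
s=arm.observe();print(s['clock'],s['position'],s['ee_rot'],s['force'],s['width'])
E
```

```text
0.1 [0.16771077 0.60163474 0.22605104] [-4.25799933e-01 -3.11250640e+00  2.09893986e-03] [-0.15764579 -0.48693547 -0.21972042] 1.0001274789449857
```

View pics/top1.png

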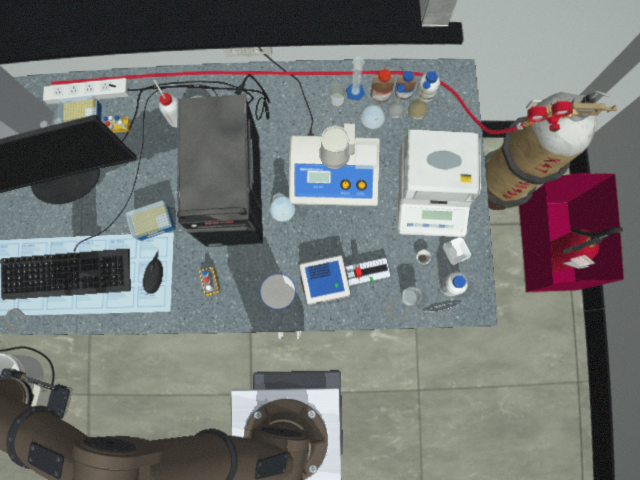

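View pics/sc1.png

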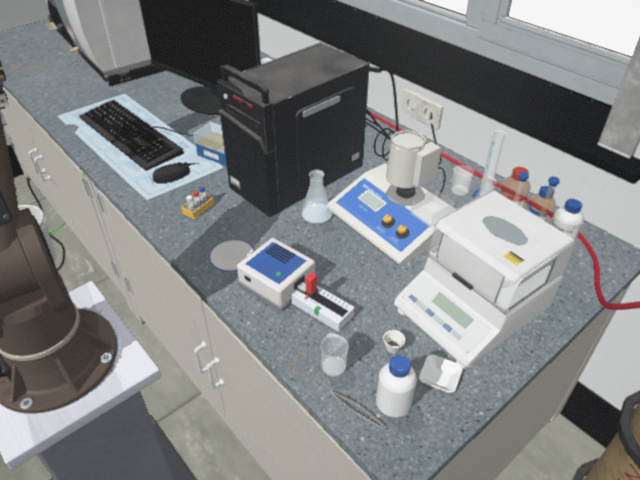

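The top view shows the tray at about (207,280), the spot at (278,291), the lamp at (325,280) and the red grip at (358,271). The beaker (412,296) and bottle (456,285) stand to the right of the shelf, and the flask (282,207) is behind the spot. Next I'll measure these.

```bash
python3 - <<'E'
from h import *
for cam in('top','scene'):
    d,P,ray,tw,onz=grab(cam); I=d['img'];H=cv2.cvtColor(I,cv2.COLOR_RGB2HSV);h,s,v=H[...,0].astype(int),H[...,1].astype(int),H[...,2].astype(int)
    ok=np.isfinite(P[...,0])&(P[...,2]<.1)&(P[...,2]>-.02)&(P[...,0]>.2)&(P[...,0]<.8)
    def reg(n,m,box):
        m=m&ok&(P[...,1]>box[0])&(P[...,1]<box[1])
        q=P[m]
        if len(q)<4: print(cam,n,len(q));return
        r=cv2.minAreaRect((q[:,:2]*1000).astype(np.float32))
        print(cam,n,len(q),'med',q.mean(0).round(4),'z',np.percentile(q[:,2],[5,95]).round(3),'rect',np.round(r[0],1),np.round(r[1],1),round(r[2],1))
    if cam=='top':
        for n,(u,w) in dict(tray=(207,280),spot=(278,291),lamp=(325,280),grip=(358,271),flask=(282,207),beaker=(411,296)).items(): print(n,P[w,u].round(3))
    reg('yellow',(h>12)&(h<32)&(s>110),(.05,.6))
    reg('red',((h<6)|(h>174))&(s>150),(-.3,.0))
    reg('green',(h>45)&(h<85)&(s>110),(-.35,.0))
    reg('bluetop',(h>100)&(h<125)&(s>110)&(P[...,2]>.055),(-.2,.1))
    reg('orange',(h>6)&(h<20)&(s>150),(-.3,-.05))
E
```

```text
tray [0.472 0.219 0.051]
spot [0.44  0.014 0.002]
lamp [ 0.463 -0.129  0.066]
grip [ 0.484 -0.224  0.09 ]
flask [ 0.678 -0.008  0.089]
beaker [ 0.415 -0.388 -0.004]
top yellow 96 med [0.471  0.2145 0.0189] z [0.002 0.029] rect [474.5 221. ] [79.2 45. ] 15.1
top red 49 med [ 0.4823 -0.2246  0.0804] z [0.062 0.09 ] rect [ 482.8 -224.8] [19.  21.5] 77.5
top green 18 med [ 0.4572 -0.2131  0.0508] z [0.029 0.072] rect [ 457.9 -212.8] [  9.4 113.2] 10.0
top bluetop 1989 med [ 0.6128 -0.1243  0.067 ] z [0.057 0.08 ] rect [ 608.7 -120.4] [153.6 384.5] 89.2
top orange 0
scene yellow 221 med [0.4655 0.206  0.0138] z [0.003 0.024] rect [474.1 219.2] [85.7 46.2] 9.9
scene red 116 med [ 0.4797 -0.2281  0.0736] z [0.049 0.087] rect [ 483.4 -226.3] [21.1 13.7] 14.4
scene green 31 med [ 0.4569 -0.2149  0.049 ] z [0.026 0.071] rect [ 456.6 -211.7] [ 10. 116.] 9.7
scene bluetop 2137 med [ 0.6111 -0.1274  0.0665] z [0.057 0.08 ] rect [ 608.4 -122.7] [383.1 154.8] 0.1
scene orange 1
```

```bash
python3 - <<'E'
from h import *
d,P,ray,tw,onz=grab('top'); I=d['img'];H=cv2.cvtColor(I,cv2.COLOR_RGB2HSV);h,s,v=[H[...,i].astype(int) for i in range(3)]
def rect(n,m):
    q=P[m&np.isfinite(P[...,0])]; r=cv2.minAreaRect((q[:,:2]*1000).astype(np.float32)); print(n,len(q),q.mean(0).round(4),np.round(r[0],1),np.round(r[1],1),round(r[2],1))
X,Y,Z=P[...,0],P[...,1],P[...,2]
rect('lamp',(Z>.055)&(Z<.075)&(X>.36)&(X<.55)&(Y>-.207)&(Y<-.04))
rect('tray',(Z>.012)&(Z<.07)&(X>.40)&(X<.54)&(Y>.15)&(Y<.29))
rect('tower',(Z>.1)&(X<.8)&(X>.45)&(Y>0.03)&(Y<.35)); m=(Z>.1)&(X<.8)&(X>.45)&(Y>0.03)&(Y<.35);print(P[m].min(0),P[m].max(0))
m=(abs(Z)<.012)&(X>.36)&(X<.52)&(Y>-.06)&(Y<.09)&(s<40)&(v>95); print(np.median(s[270:280,225:235]),np.median(v[270:280,225:235]),s[291,278],v[291,278])
rect('spot',m)
E
```

```text
lamp 1827 [ 0.4644 -0.1264  0.0651] [ 465.  -125.7] [121.2 135.4] 11.1
tray 380 [0.4737 0.2193 0.0278] [481.1 240.6] [118.5  84. ] 71.9
tower 7706 [0.6741 0.1399 0.2952] [688.3 148.8] [223.2 189.3] 0.2
[0.57658758 0.05425096 0.10025488] [0.79997805 0.24364866 0.3710993 ]
30.0 135.5 8 161
spot 1831 [0.4458 0.0141 0.001 ] [440.2  15.6] [159.5 148.8] 0.1
```

Emit:
{"method": "jog_arm", "body": {"rows": [[[5, -5, 2], [0, 0, 9], 1], [[10, -10, 2], [0, 0, 18], 1], [[15, -15, 2], [0, 0, 27], 1], [[20, -20, 2], [0, 0, 27], 1], [[24, -25, 1], [0, 0, 27], 1], [[27, -30, 1], [0, 0, 27], 1], [[28, -34, 0], [0, 0, 27], 1], [[28, -36, 0], [0, 0, 27], 1]]}}

```text
clock: 1.25
position: [0.4492, 0.238, 0.2262]
ee_rot: [0.305, -3.127, 0.002]
force: [0.2, 0.6, -0.4]
width: 1.001
gripper_force: 0.0
```

```bash
python3 - <<'E'
from h import *
d,P,_,_,_=grab('wrist','w1.png')
s=arm.observe();print(s['clock'],s['position'],s['ee_rot'],s['force'],s['width'])
X,Y,Z=[P[...,i] for i in range(3)]
def rect(n,m):
    q=P[m&np.isfinite(P[...,0])]
    if len(q)<9: print(n,len(q));return
    r=cv2.minAreaRect((q[:,:2]*1000).astype(np.float32)); print(n,len(q),q.mean(0).round(4),np.round(r[0],1),np.round(r[1],1),round(r[2],1))
rect('tray',(Z>.012)&(Z<.07)&(X>.40)&(X<.54)&(Y>.15)&(Y<.29))
rect('trayrim',(Z>.018)&(Z<.026)&(X>.40)&(X<.54)&(Y>.15)&(Y<.29))
E
```

```text
1.3 [0.44933266 0.2347595  0.22620997] [ 0.30109963 -3.12640007  0.00493135] [-0.66212618 -3.06748939 -0.48128041] 0.999218812422721
tray 3228 [0.4708 0.2229 0.0282] [474.  223.2] [77.1 42. ] 14.8
trayrim 1794 [0.4704 0.2227 0.02  ] [474.  223.2] [77.1 42. ] 14.8
```

View pics/w1.png

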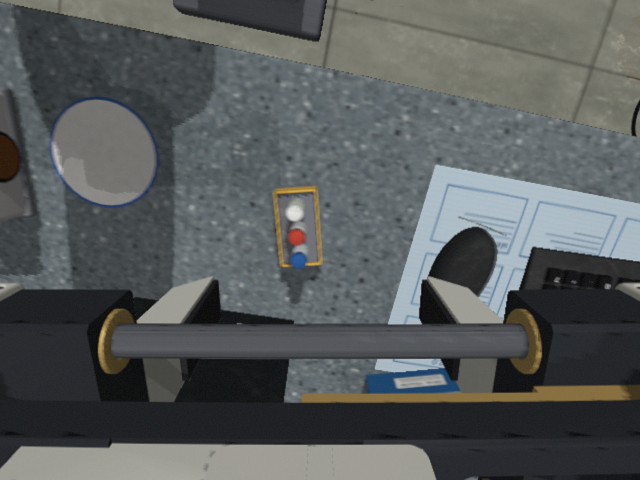

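The wrist view shows the tray at about (298,227) and the spot at (104,151). The tray's yaw is about 15°, and its long axis runs nearly along x. I'll centre the gripper over it and measure once more at rest.

Emit:
{"method": "jog_arm", "body": {"rows": [[[2.5, -1.2, -4], [0, 0, 4], 1], [[2.5, -1.2, -4], [0, 0, 4], 1], [[2.5, -1.2, -4], [0, 0, 4], 1], [[2.5, -1.2, -4], [0, 0, 4], 1]]}}

```text
clock: 1.8
position: [0.4727, 0.2311, 0.1877]
ee_rot: [-0.423, 3.112, 0.001]
force: [0.5, 0.1, -0.3]
width: 1.0
gripper_force: 0.0
```

```bash
python3 - <<'E'
from h import *
d,P,ray,tw,onz=grab('wrist','w2.png')
s=arm.observe();R=cv2.Rodrigues(s['ee_rot'])[0];print(s['clock'],s['position'],R[:,1],s['dq'].max() if hasattr(s['dq'],'max') else s['dq'])
X,Y,Z=[P[...,i] for i in range(3)]
q=P[(Z>.018)&(Z<.07)&(X>.40)&(X<.54)&(Y>.15)&(Y<.29)]
r=cv2.minAreaRect((q[:,:2]*1000).astype(np.float32)); print(r)
H=cv2.cvtColor(d['img'],cv2.COLOR_RGB2HSV).astype(int)
m=((H[...,0]>105)&(H[...,0]<125)&(H[...,1]>70)&(abs(Z)<.02)&(X>.36)&(X<.52)&(Y>-.06)&(Y<.1)).astype(np.uint8)
v,u=np.nonzero(m); print(len(u))
# rim points on z=0 -> circle LSQ
t=-tw[2]/ray[v,u,2];p=tw[:2]+ray[v,u,:2]*t[:,None]
A=np.c_[2*p,np.ones(len(p))];c=np.linalg.lstsq(A,(p**2).sum(1),rcond=None)[0];print('circle',c[:2],np.sqrt(c[2]+c[0]**2+c[1]**2), p.min(0),p.max(0))
E
```

```text
1.85 [0.47267761 0.23107524 0.18764756] [-2.66842462e-01  9.63739852e-01  7.72844383e-04] 0.004015550195767563
((474.25689697265625, 223.16639709472656), (77.53533935546875, 42.07769775390625), 14.870767593383789)
1352
circle [0.44065017 0.01689502] 0.05380303545615916 [ 0.38540866 -0.03783828] [0.4956525  0.07216457]
```

Emit:
{"method": "jog_arm", "body": {"rows": [[[0.1, -0.8, -5], [0, 0, 0], 0.9], [[0.1, -0.8, -10], [0, 0, 0], 0.9], [[0.1, -0.8, -14], [0, 0, 0], 0.9], [[0.1, -0.8, -16.5], [0, 0, 0], 0.9], [[0.1, -0.8, -17.7], [0, 0, 0], 0.9], [[0.1, -0.8, -17.7], [0, 0, 0], 0.9], [[0.1, -0.8, -17.7], [0, 0, 0], 0.9]]}}

```text
clock: 2.72
position: [0.4746, 0.2226, 0.0109]
ee_rot: [-0.421, 3.111, 0.001]
force: [0.2, 0.1, 0.1]
width: 0.898
gripper_force: 0.0
```

Emit:
{"method": "jog_arm", "body": {"rows": [[[0, 0, 0], [0, 0, 0], 0.55], [[0, 0, 0], [0, 0, 0], 0.5], [[0, 0, 0], [0, 0, 0], 0.5], [[0, 0, 0], [0, 0, 0], 0.5], [[0, 0, 0], [0, 0, 0], 0.5]], "newtons": 4}}

```text
clock: 3.35
position: [0.4738, 0.222, 0.0097]
ee_rot: [0.422, -3.113, -0.0]
force: [-0.9, -0.9, 0.8]
width: 0.502
gripper_force: 0.0
```

Emit:
{"method": "jog_arm", "body": {"rows": [[[0, 0, 0], [0, 0, 0], 0.35], [[0, 0, 0], [0, 0, 0], 0.35], [[0, 0, 0], [0, 0, 0], 0.35], [[-0.1, -0.6, 0], [0, 0, 0], 0.35], [[-0.3, -1.8, 0], [0, 0, 0], 0.35], [[-0.5, -3.2, 0], [0, 0, 0], 0.35], [[-0.8, -4.6, 0], [0, 0, 0], 0.35], [[-1.0, -6.0, 0], [0, 0, 0], 0.35]], "newtons": 5}}

```text
clock: 4.35
position: [0.4634, 0.1606, 0.0097]
ee_rot: [0.42, -3.113, 0.0]
force: [0.5, 0.6, -2.0]
width: 0.459
gripper_force: 5.0
```

Emit:
{"method": "jog_arm", "body": {"rows": [[[-0.2, -1.5, 0], [0, 0, 0], 0.35], [[-0.6, -3.5, 0], [0, 0, 0], 0.35], [[-1.0, -6.0, 0], [0, 0, 0], 0.35], [[-1.4, -8.5, 0], [0, 0, 0], 0.35], [[-1.8, -11.0, 0], [0, 0, 0], 0.35], [[-2.1, -13.0, 0], [0, 0, 0], 0.35], [[-2.3, -14.2, 0], [0, 0, 0], 0.35], [[-2.3, -14.4, 0], [0, 0, 0], 0.35]]}}

```text
clock: 5.35
position: [0.4407, 0.0173, 0.0098]
ee_rot: [0.419, -3.113, 0.0]
force: [-0.5, -0.1, -1.7]
width: 0.456
gripper_force: 5.0
```

Emit:
{"method": "jog_arm", "body": {"rows": [[[0, 0, 0], [0, 0, 0], 0.35], [[0, 0, 0], [0, 0, 0], 0.35]]}}

```text
clock: 5.6
position: [0.4411, 0.0189, 0.0097]
ee_rot: [-0.423, 3.113, 0.001]
force: [-0.7, 0.2, -1.8]
width: 0.457
gripper_force: 5.0
```

Emit:
{"method": "jog_arm", "body": {"rows": [[[0, 0, 0], [0, 0, 0], 0.6], [[0, 0, 0], [0, 0, 0], 0.7], [[0, 0, 0], [0, 0, 0], 0.7], [[0, 0, 0], [0, 0, 0], 0.7], [[0, 0, 2], [0, 0, 0], 0.7], [[0, 0, 6], [0, 0, 0], 0.7], [[0, 0, 11], [0, 0, 0], 0.7], [[0, 0, 16], [0, 0, 0], 0.7]]}}

```text
clock: 6.6
position: [0.4404, 0.018, 0.1713]
ee_rot: [0.421, -3.113, -0.0]
force: [0.9, -0.1, 0.0]
width: 0.699
gripper_force: 0.0
```

Emit:
{"method": "jog_arm", "body": {"rows": [[[1, -2, 1], [0, 0, 0], 0.7], [[1, -5, 2], [0, 0, 0], 0.7], [[1, -7, 2], [0, 0, 0], 0.7], [[1, -7, 2], [0, 0, 0], 0.7], [[1, -7, 2], [0, 0, 0], 0.7]]}}

```text
clock: 7.22
position: [0.4506, -0.0511, 0.1896]
ee_rot: [0.422, -3.113, -0.001]
force: [0.9, 0.1, -0.4]
width: 0.701
gripper_force: 0.0
```

```bash
python3 - <<'E'
from h import *
d,P,ray,tw,onz=grab('wrist','w3.png')
s=arm.observe();print(s['clock'],s['position'])
X,Y,Z=[P[...,i] for i in range(3)]
q=P[(Z>.018)&(Z<.07)&(X>.36)&(X<.52)&(Y>-.04)&(Y<.08)]
print(cv2.minAreaRect((q[:,:2]*1000).astype(np.float32)))
H=cv2.cvtColor(d['img'],cv2.COLOR_RGB2HSV).astype(int)
m=((H[...,0]>105)&(H[...,0]<125)&(H[...,1]>70)&(abs(Z)<.01)&(X>.36)&(X<.52)&(Y>-.06)&(Y<.1))
v,u=np.nonzero(m);t=-tw[2]/ray[v,u,2];p=tw[:2]+ray[v,u,:2]*t[:,None]
print('spotbox',len(p),p.min(0),p.max(0))
q=P[(Z>.06)&(Z<.075)&(X>.36)&(X<.56)&(Y>-.2)&(Y<-.03)]
print('lamp',cv2.minAreaRect((q[:,:2]*1000).astype(np.float32)))
E
```

```text
7.275 [ 0.45069814 -0.05092028  0.18954788]
((441.3746032714844, 19.937236785888672), (77.25707244873047, 42.63857650756836), 14.839445114135742)
spotbox 1065 [ 0.38584071 -0.03734308] [0.49662848 0.0730507 ]
lamp ((466.1689758300781, -123.46476745605469), (118.34483337402344, 131.7328338623047), 10.791040420532227)
```

View pics/w3.png

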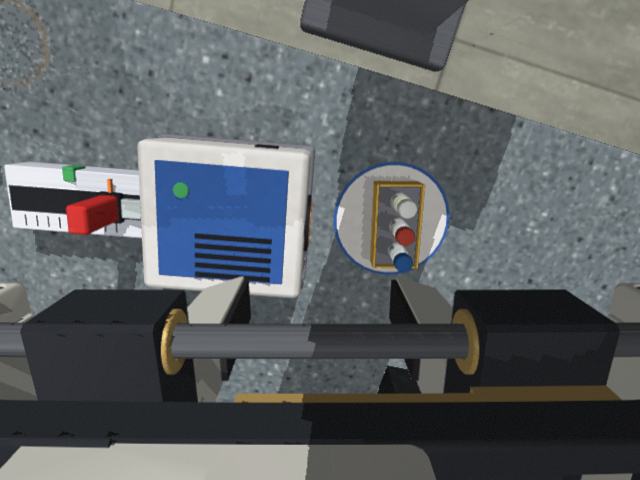

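The tray stands at (441,20) mm, about 2 mm from the spot centre. In the image the red grip is at about (92,215), the pointer at (110,187) and the clip at (73,173). I'll go over the grip and turn so the fingers close along lamp x.

Emit:
{"method": "jog_arm", "body": {"rows": [[[0.5, -2, 0], [0, 0, 10], 0.7], [[1, -5, 0], [0, 0, 20], 0.7], [[1.5, -8, 0], [0, 0, 30], 0.7], [[2, -11, 0], [0, 0, 40], 0.7], [[2.5, -14, 0], [0, 0, 50], 0.7], [[3, -16, 0], [0, 0, 60], 0.7], [[3.3, -17.4, 0], [0, 0, 70], 0.7], [[3.3, -17.4, 0], [0, 0, 80], 0.7]]}}

```text
clock: 8.28
position: [0.4779, -0.2128, 0.1793]
ee_rot: [1.946, -2.405, -0.053]
force: [0.4, 1.7, -3.4]
width: 0.699
gripper_force: 0.0
```

Emit:
{"method": "jog_arm", "body": {"rows": [[[0, 0, 0], [0, 0, 5.4], 0.7], [[0, 0, 0], [0, 0, 5.4], 0.7], [[0, 0, 0], [0, 0, 5.4], 0.7]]}}

```text
clock: 8.65
position: [0.4776, -0.2123, 0.1788]
ee_rot: [2.049, -2.314, -0.051]
force: [0.4, -0.5, 0.8]
width: 0.699
gripper_force: 0.0
```

```bash
cat > m.py <<'E'
from h import *
import sys
def meas(fn):
    d,P,ray,tw,onz=grab('wrist',fn)
    s=arm.observe();R=cv2.Rodrigues(s['ee_rot'])[0];print(s['clock'],s['position'],'ty',np.degrees(np.arctan2(R[1,1],R[0,1])),np.round(s['joints'],2))
    X,Y,Z=[P[...,i] for i in range(3)]
    H=cv2.cvtColor(d['img'],cv2.COLOR_RGB2HSV).astype(int);h,S=H[...,0],H[...,1]
    box=(X>.42)&(X<.56)&(Y>-.36)&(Y<-.17)
    for n,m,z in(('red',((h<5)|(h>175))&(S>150)&(Z>.078),.085),('pointer',(h>=6)&(h<22)&(S>140)&(Z<.05),.036),('green',(h>45)&(h<85)&(S>110)&(Z<.05),.0)):
        m=m&box; q=P[m]
        if len(q)<5: print(n,len(q));continue
        r=cv2.minAreaRect((q[:,:2]*1000).astype(np.float32));v,u=np.nonzero(m)
        print(n,len(q),'px',u.mean().round(),v.mean().round(),q.mean(0).round(4),'zmax',np.percentile(q[:,2],95).round(3),np.round(r[0],1),np.round(r[1],1),round(r[2],1))
E
python3 -c "from m import *; meas('w4.png')"
```

```text
8.7 [ 0.47766818 -0.21246138  0.17898848] ty 173.05013323273374 [ 1.08  0.63 -1.18  1.78  0.62  1.23  2.73]
red 697 px 297.0 225.0 [ 0.4858 -0.2248  0.0848] zmax 0.086 [ 485.9 -223.9] [21.4 15.9] 11.1
pointer 35 px 318.0 206.0 [ 0.4686 -0.227   0.0386] zmax 0.04 [ 468.4 -227.1] [10.4  2.3] 9.5
green 163 px 312.0 159.0 [ 0.4686 -0.2642  0.0334] zmax 0.035 [ 468.6 -264.1] [11.1  9.1] 11.1
```

View pics/w4.png

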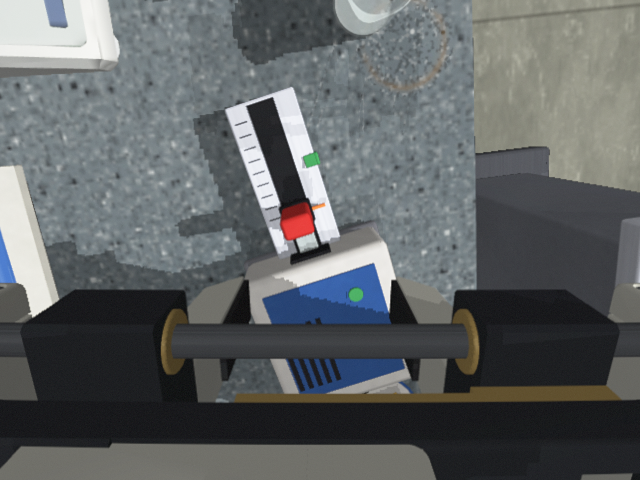

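Joint 7 reached its limit this way, so I'll turn back the other way by about half a turn. The pull comes out as 36.3 mm.

Emit:
{"method": "jog_arm", "body": {"rows": [[[0, 0, 0], [0, 0, -10], 0.7], [[0, 0, 0], [0, 0, -20], 0.7], [[0, 0, 0], [0, 0, -30], 0.7], [[0, 0, 0], [0, 0, -40], 0.7], [[0, 0, 0], [0, 0, -50], 0.7], [[0, 0, 0], [0, 0, -60], 0.7], [[0, 0, 0], [0, 0, -70], 0.7], [[0, 0, 0], [0, 0, -80], 0.7]]}}

```text
clock: 9.7
position: [0.478, -0.2128, 0.1798]
ee_rot: [0.075, -3.123, -0.087]
force: [-0.7, 0.3, -0.4]
width: 0.698
gripper_force: 0.0
```

Emit:
{"method": "jog_arm", "body": {"rows": [[[0, 0, 0], [0, 0, -10], 0.7], [[0, 0, 0], [0, 0, -20], 0.7], [[0, 0, 0], [0, 0, -30], 0.7], [[0, 0, 0], [0, 0, -40], 0.7], [[0, 0, 0], [0, 0, -50], 0.7], [[0, 0, 0], [0, 0, -60], 0.7], [[0, 0, 0], [0, 0, -70], 0.7], [[0, 0, 0], [0, 0, -80], 0.7]]}}

```text
clock: 10.7
position: [0.4781, -0.2128, 0.1802]
ee_rot: [1.944, 2.433, 0.087]
force: [0.3, -0.0, 0.2]
width: 0.697
gripper_force: 0.0
```

Emit:
{"method": "jog_arm", "body": {"rows": [[[0, 0, 0], [0, 0, 0], 0.7], [[0, 0, 0], [0, 0, 0], 0.7]]}}

```text
clock: 10.95
position: [0.4779, -0.2129, 0.1796]
ee_rot: [1.932, 2.444, 0.086]
force: [-0.7, -0.9, -0.5]
width: 0.696
gripper_force: 0.0
```

```bash
python3 -c "from m import *; meas('w5.png');print(arm.observe()['ee_rot'])"
```

```text
11.0 [ 0.47785302 -0.21301385  0.17940955] ty 13.271308685717372 [ 0.77  0.35 -0.54  1.88  0.17  0.92  0.39]
red 661 px 319.0 256.0 [ 0.4851 -0.2216  0.0846] zmax 0.086 [ 485.2 -222.4] [21.5 15.7] 13.0
pointer 38 px 295.0 240.0 [ 0.4685 -0.2263  0.0384] zmax 0.04 [ 468.3 -226.2] [9.9 2.4] 13.7
green 127 px 286.0 278.0 [ 0.4681 -0.2633  0.033 ] zmax 0.034 [ 468.4 -263. ] [10.4  9.7] 11.7
[1.93369787 2.44398658 0.08642488]
```

```bash
python3 -c "
from h import *
s=arm.observe();R=cv2.Rodrigues(s['ee_rot'])[0];a=np.radians(11)
y=np.array([np.cos(a),np.sin(a),0]);z=np.array([0,0,-1.]);G=np.c_[np.cross(y,z),y,z]
print(np.degrees(cv2.Rodrigues(G@R.T)[0]).ravel(), R[:,2])"
```

```text
[-1.57867914  3.0797056  -2.29675883] [ 0.05315193  0.02860588 -0.99817663]
```

Emit:
{"method": "jog_arm", "body": {"rows": [[[0.8, -1.0, 0], [-1.6, 3.1, -2.3], 0.7], [[0.8, -1.0, -4], [-1.6, 3.1, -2.3], 0.7], [[0.8, -1.0, -8], [-1.6, 3.1, -2.3], 0.7], [[0.8, -1.0, -11.5], [-1.6, 3.1, -2.3], 0.7], [[0.8, -1.0, -13.2], [-1.6, 3.1, -2.3], 0.7], [[0.8, -1.0, -13.2], [-1.6, 3.1, -2.3], 0.7], [[0.8, -1.0, -13.2], [-1.6, 3.1, -2.3], 0.7]]}}

```text
clock: 11.88
position: [0.4866, -0.2234, 0.0482]
ee_rot: [2.001, 2.42, 0.0]
force: [-0.7, -0.9, -0.4]
width: 0.707
gripper_force: 0.0
```

Emit:
{"method": "jog_arm", "body": {"rows": [[[0, 0, 0], [0, 0, 0], 0.4], [[0, 0, 0], [0, 0, 0], 0.1], [[0, 0, 0], [0, 0, 0], 0.1], [[0, 0, 0], [0, 0, 0], 0.1], [[0, 0, 0], [0, 0, 0], 0.1], [[0, 0, 0], [0, 0, 0], 0.1]], "newtons": 35}}

```text
clock: 12.62
position: [0.4864, -0.223, 0.0471]
ee_rot: [2.002, 2.421, 0.001]
force: [3.8, 0.1, -1.6]
width: 0.234
gripper_force: 35.0
```

Emit:
{"method": "jog_arm", "body": {"rows": [[[0.1, -0.5, 0], [0, 0, 0], 0.1], [[0.2, -1.0, 0], [0, 0, 0], 0.1], [[0.3, -1.6, 0], [0, 0, 0], 0.1], [[0.4, -2.2, 0], [0, 0, 0], 0.1], [[0.5, -2.8, 0], [0, 0, 0], 0.1], [[0.6, -3.3, 0], [0, 0, 0], 0.1], [[0.7, -3.6, 0], [0, 0, 0], 0.1], [[0.7, -3.6, 0], [0, 0, 0], 0.1]]}}

```text
clock: 13.62
position: [0.4929, -0.2574, 0.0471]
ee_rot: [-1.999, -2.42, -0.002]
force: [1.3, 7.7, 3.0]
width: 0.236
gripper_force: 35.0
```

```bash
python3 - <<'E'
from m import *
meas('w6.png')
d,P,ray,tw,onz=grab('scene'); a=d['img']
cv2.imwrite('pics/s2.png',cv2.resize(a[230:360,170:390,::-1],None,fx=3,fy=3))
X,Y,Z=[P[...,i] for i in range(3)];H=cv2.cvtColor(a,cv2.COLOR_RGB2HSV).astype(int);h,S=H[...,0],H[...,1]
y=np.array([-.191,.982])
for n,m in(('g',(h>45)&(h<85)&(S>110)&(Z<.045)&(Z>.01)),('o',(h>=6)&(h<22)&(S>130)&(Z<.05)&(Z>.02))):
    q=P[m&(X>.42)&(X<.52)&(Y>-.36)&(Y<-.18)];print(n,len(q),q.mean(0) if len(q) else '',(q[:,:2]@y).mean() if len(q) else '')
E
```

```text
13.675 [ 0.49287034 -0.25723142  0.04707739] ty 10.885640554917407 [ 0.69  0.58 -0.43  1.9   0.34  0.74  0.26]
red 514 px 320.0 331.0 [ 0.4918 -0.2535  0.0818] zmax 0.086 [ 492.5 -256.7] [21.  16.3] 11.1
pointer 0
green 44 px 262.0 281.0 [ 0.4639 -0.26    0.0313] zmax 0.034 [ 464.3 -259.9] [5.  2.2] 31.5
g 14 [ 0.4638989  -0.26697386  0.03023241] -0.3507730161297227
o 2 [ 0.47458221 -0.26328674  0.03932491] -0.34919278452582925
```

View pics/w6.png

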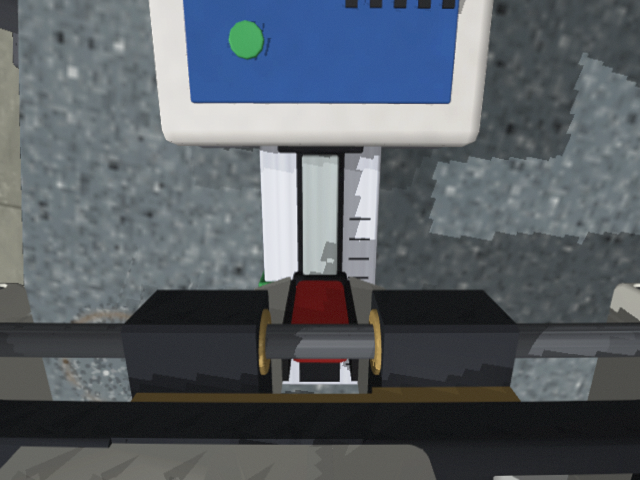

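View pics/s2.png

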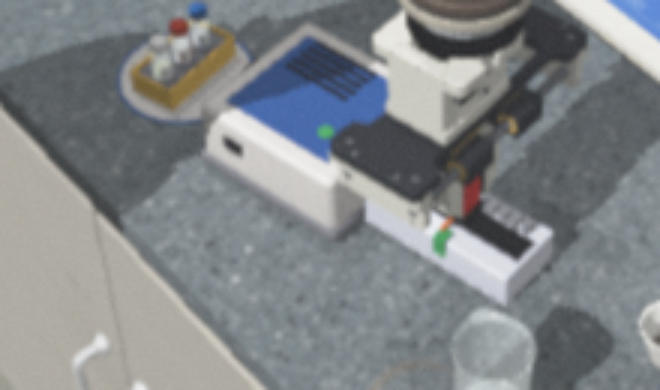

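The tray is still on the spot. In the scene crop the orange pointer (447,223) is at the green clip (442,240). The slide moved about 34.8 mm, so I'll add about 1.5 mm and hold.

Emit:
{"method": "jog_arm", "body": {"rows": [[[0.03, -0.15, 0], [0, 0, 0], 0.1], [[0.03, -0.15, 0], [0, 0, 0], 0.1], [[0.03, -0.15, 0], [0, 0, 0], 0.1], [[0.03, -0.15, 0], [0, 0, 0], 0.1], [[0.03, -0.15, 0], [0, 0, 0], 0.1], [[0.03, -0.15, 0], [0, 0, 0], 0.1], [[0.03, -0.15, 0], [0, 0, 0], 0.1], [[0.03, -0.15, 0], [0, 0, 0], 0.1]]}}

```text
clock: 14.72
position: [0.4931, -0.2586, 0.0471]
ee_rot: [-1.999, -2.42, -0.002]
force: [0.2, 6.4, 2.0]
width: 0.235
gripper_force: 35.0
```

Emit:
{"method": "jog_arm", "body": {"rows": [[[0, 0, 0], [0, 0, 0], 0.1], [[0, 0, 0], [0, 0, 0], 0.1], [[0, 0, 0], [0, 0, 0], 0.1], [[0, 0, 0], [0, 0, 0], 0.1], [[0, 0, 0], [0, 0, 0], 0.1], [[0, 0, 0], [0, 0, 0], 0.1], [[0, 0, 0], [0, 0, 0], 0.1], [[0, 0, 0], [0, 0, 0], 0.1]]}}

```text
clock: 15.72
position: [0.4931, -0.2586, 0.0471]
ee_rot: [-1.999, -2.42, -0.002]
force: [-0.6, 8.0, 2.6]
width: 0.237
gripper_force: 35.0
```

```bash
python3 -c "from m import *; meas('w7.png')"
```

```text
15.775 [ 0.49313556 -0.25859151  0.04707211] ty 10.895423515607522 [ 0.7   0.58 -0.43  1.9   0.34  0.74  0.26]
red 514 px 319.0 331.0 [ 0.4918 -0.2549  0.0818] zmax 0.085 [ 492.6 -257.9] [21.4 16.1] 11.0
pointer 0
green 79 px 264.0 280.0 [ 0.4649 -0.2604  0.0322] zmax 0.034 [ 466.3 -260.1] [8.4 3.3] 19.3
```

Emit:
{"method": "jog_arm", "body": {"rows": [[[0, 0, 0], [0, 0, 0], 0.1], [[0, 0, 0], [0, 0, 0], 0.1], [[0, 0, 0], [0, 0, 0], 0.1], [[0, 0, 0], [0, 0, 0], 0.1], [[0, 0, 0], [0, 0, 0], 0.1], [[0, 0, 0], [0, 0, 0], 0.1]]}}

```text
clock: 16.52
position: [0.4931, -0.2586, 0.0471]
ee_rot: [-1.999, -2.42, -0.002]
force: [1.4, 6.4, 3.8]
width: 0.232
gripper_force: 35.0
```

```bash
python3 -c "from cell import arm; print(arm.sign_off())"
```

```text
the job is handed in; nothing more can be done
None
```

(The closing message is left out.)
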